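# Work the stuck clamp knob off the record cleaner's spindle

## Robot

A 6-joint arm with a two-finger parallel gripper is mounted at the origin on the work surface. World frame = base frame: x ahead of the robot, y to its left, z up, the work surface at z = 0. Lengths are in m, angles in rad, forces in N, time in s.
With the tool pointing down it reaches from about 0.35 to 0.875 m from the base axis. Payload 4.2 kg.
Tool frame: the origin (TCP) lies where the fingers leave the gripper's body, on its centre line; the fingertips stand 70 mm ahead of it and the grasp point (between the pads) lies 51 mm ahead of it; z points along the fingers, y is the line along which they close (so a half turn about z gives the same grasp; the last joint's range is limited). The gripper opens to 87 mm and grips with 3 to 60 N. Pads are 19 mm wide; open, the fingers measure 117 mm over their backs; the gripper's body (75 mm by 190 mm) begins 51 mm behind the grasp point.
Start: joints at [-1.073, 0.385, 0.008, 0, -1.194, -0.259], TCP at [0.148, -0.607, 0.292] pointing down, gripper open.
Joint ranges: [-3.14, 3.14], [-1.21, 2.06], [-1.07, 1.41], [-3.16, 2.05], [-2.99, -0.16], [-3.1, 3.1]. Speed limits (rad/s): [2.79, 2.79, 3.14, 3.14, 3.14, 3.14].

## Interface

Orientations are given as a rotation vector (axis times angle).
In Python, from cell import sense, read_camera, hand_in, trace, spot_point gives the robot as it stands. The module is installed in compiled form; this text tells all that it offers.
- The arm moves only by the tool step_arm, never from a script. Its argument "steps" is a list that holds one entry, the list of rows, each a list of 7 numbers: the turn, a rotation vector about the world's x, y, z in degrees, then the shift along the world's x, y, z in m, then the opening, from 0 (shut) to 1 (fully open). A call has 1 to 10 rows; each row shifts and turns the commanded pose from where the row before left it; what a row does not reach is not made up. A row lasts 1/8 s, in which the tool goes at most 62.5 mm and 10.7 degrees, less where a joint would pass 70% of its speed; a pose out of reach is approached as far as the arm can. A call is refused whole if a number of a shift passes 0.0625 or a number of a turn 10.7, either way. A call with a gripper value outside its range is refused whole. The fingers move at their own pace and stop on an object; "grip_force" is the grip in N (left out, the last holds). Time passes only in rows, so rows that do not move let the fingers close. It gives the time, the measured TCP pose, the force, the opening and the grip force at its end, in the units of the state.
- sense(): the state, without advancing time (a new reading comes with each control period).
- read_camera(name): name is "side" or "top"; returns a dict with "frame" (480x640x3 uint8, blue, green, red), "camera_matrix" (3x3 intrinsics, pixels), "origin" and "orientation" of the camera in the world. Camera axes: x right, y down, z forward; pixel columns grow to the right and rows downward; lengths in m; the calibration is good to about 2 mm. A picture is of the moment at which its call begins. There is no depth.
- hand_in(): hands the job in; it is judged then, once.
Trained networks look in a picture, given as the dict that the camera call returned (one of the last four; its "shot" number tells which), for a name from the list of things; names that differ only in an ending like _2 or _b are one class to them, and where a whole thing is asked for, a point or a joint stands for the part that bears it (a point fixed in the world has none). Each returns a list of dicts, best first, with "confidence" (0 to 1); they miss things now and then, are a little off and sometimes report something else, mostly with a low value. They report only what shows in the picture. A call takes as long as a camera call. They do not tell look-alikes from the thing itself.
- trace(thing, picture): "region" (480x640 bool, what is visible of it) and "xy" ([column, row] in pixels, amid what is visible of it).
- spot_point(thing, picture): "xy" ([column, row] in pixels: a listed point, or the origin of a listed thing).
The state is a dict: "time": time; "joints": joint angles; "dq": joint speeds; "joint_torque": joint torques, N m; "ee_pos": TCP position; "ee_rot": TCP orientation; "ft_force": force on the tool from outside, world axes, zero at the start; "moment": the same for the moment, N m; "finger_gap": finger opening in m; "grasp_force": force on a finger pad.
Only numpy, scipy, OpenCV 4.12 (cv2) and the standard library are available. Lean on these libraries where they do the work, as an engineer would, in place of code of your own. Each camera call takes 0.05 s, during which the arm holds its last target. There are 200 camera calls.

## Task

The black clamp knob is stuck on the spindle of the grey record cleaner. Grip it, twist it a good way to one side and back again, and keep twisting back and forth while pulling gently upwards until it comes off; a straight pull would only lift the light cleaner, which must stay standing on the desk about where it is. Then set the black knob down upright on the round cork coaster and let go; leave the orange spare knob alone.

Things in the scene. Friction and masses are not known exactly. Their poses are not given: they have to be found in the camera images.
- knob: Black ribbed round plastic knob, 40 mm wide, 30 mm tall, 50 g, white line on its flat top along its -x. Origin: centre of its underside, z up. Starts seated on the cleaner's white disc, axes parallel to the cleaner's. Turns freely either way. Friction on the spindle: 14 to 22 N straight up, far less while turning (0.15 N m): rise at most 3 mm per radian. Free after 12 mm; 16 mm clears the spindle.
- cleaner: Grey plastic record spin cleaner, a box 200 x 200 mm, 55 mm tall, with a fixed white disc 100 mm wide on it (top 63 mm above the desk) and a steel spindle standing 16 mm above the disc's centre, hidden in the knob. Loose on the desk, 1 kg: an upward pull over about 9 N lifts it. Origin: centre of its underside; z up; its front (small dial and slot) faces its -x.
- coaster: Round cork coaster, 120 mm in diameter, 6 mm thick, fixed on the desk. Origin: centre of its underside, z up.
- spare: A spare knob standing loose on the desk, orange, otherwise the same shape and size as the black one. Not to be used. Origin: centre of its underside.
There are look-alikes about, which are no part of the job. What is shaped like the coaster but green or yellow is not meant. Of the things that look like the knob, the larger one is meant.

How it is judged:
By the outcome, as a careful person would: the job done as asked, in the order asked, and still so for the second after the job is handed in, with the robot touching nothing.
It also fails if it takes over 58 s, if anything falls off the work surface, if the arm or the gripper's body presses on something with over 40 N, if the wrist force passes 120 N, or if a joint passes its speed limit or range.

## Working session

There is one attempt and no reset: what is moved stays moved. The work goes in short steps, Python scripts to look and compute and a tool call to move; the robot and the scene stay as the last step left them, time stands still between calls to the robot, and variables do not carry over. Pictures are saved under pics/ and viewed, at most 10 in all, crops included, and the job is handed in when it is done.

Besides the shell and the picture viewer there is one more tool, called after ">>>" as name([rows], argument=value, ...), one row to a line, values as JSON. step_arm: Moves the arm, as the interface text tells. Its arguments: {"type":"object","properties":{"steps":{"type":"array","items":{"type":"array","items":{"type":"array","items":{"type":"number"}}}},"grip_force":{"type":"number"}},"required":["steps"]}

```bash
mkdir -p pics; cat > h.py <<'E'
import numpy as np, cv2
from scipy.spatial.transform import Rotation as R
from cell import *
def ori(c):
    o=np.array(c["orientation"],float)
    return o if o.shape==(3,3) else R.from_rotvec(o).as_matrix()
def ray(c,xy):
    K=np.array(c["camera_matrix"]);d=np.linalg.solve(K,[xy[0],xy[1],1.]);d=ori(c)@d
    return np.array(c["origin"]),d/np.linalg.norm(d)
def atz(c,xy,z):
    o,d=ray(c,xy);return o+d*(z-o[2])/d[2]
def tri(c1,p1,c2,p2):
    A=np.zeros((3,3));b=np.zeros(3)
    for c,p in((c1,p1),(c2,p2)):
        o,d=ray(c,p);M=np.eye(3)-np.outer(d,d);A+=M;b+=M@o
    return np.linalg.solve(A,b)
def proj(c,P):
    q=np.array(c["camera_matrix"])@(ori(c).T@(np.array(P)-c["origin"]));return q[:2]/q[2]
E
python3 - <<'E'
from h import *
np.set_printoptions(precision=4,suppress=True)
s=sense();print(s["time"],s["ee_pos"],s["ee_rot"],s["ft_force"],s["finger_gap"])
for n in("top","side"):
    c=read_camera(n);cv2.imwrite(f"pics/{n}0.png",c["frame"]);print(n,c["origin"],c["orientation"])
    for t in("knob","cleaner","coaster","spare"):
        for d in trace(t,c):print(t,"trace",round(d["confidence"],2),d["xy"],d["region"].sum(),atz(c,d["xy"],.07))
        for d in spot_point(t,c):print(t,"spot",round(d["confidence"],2),d["xy"])
E
```

```text
0.0 [ 0.1477 -0.6068  0.2912] [ 0.3739 -3.1189 -0.0034] [-0.0989  0.1487 -0.5305] 0.087116592328887
top [ 0.3754 -0.0039  0.7357] [-2.1271  2.0461 -0.267 ]
knob trace 0.91 [479.1, 353.0] 348 [ 0.3998 -0.2157  0.07  ]
knob trace 0.68 [488.1, 215.9] 811 [ 0.5897 -0.2364  0.07  ]
knob spot 0.85 [472.2, 351.8]
knob spot 0.58 [484.8, 222.1]
cleaner trace 0.63 [474.5, 231.9] 18050 [ 0.5654 -0.2162  0.07  ]
cleaner spot 0.57 [469.9, 230.0]
coaster trace 0.88 [173.1, 326.8] 5370 [0.4182 0.1907 0.07  ]
coaster trace 0.84 [177.6, 230.0] 4631 [0.5517 0.1995 0.07  ]
coaster trace 0.58 [312.4, 308.5] 5204 [0.4497 0.0064 0.07  ]
coaster spot 0.8 [178.6, 326.0]
coaster spot 0.63 [312.1, 308.2]
coaster spot 0.56 [178.8, 230.1]
spare trace 0.72 [324.8, 210.6] 634 [ 0.5883 -0.0052  0.07  ]
spare spot 0.57 [323.6, 213.8]
side [ 0.1247 -0.5718  0.4857] [-2.0476  0.6559 -0.3637]
knob trace 0.75 [466.7, 283.3] 1252 [ 0.5937 -0.2288  0.07  ]
knob trace 0.63 [340.9, 391.9] 682 [ 0.3722 -0.2748  0.07  ]
knob spot 0.95 [340.6, 398.9]
knob spot 0.57 [467.0, 294.5]
cleaner trace 0.97 [465.5, 330.3] 23557 [ 0.5305 -0.2837  0.07  ]
cleaner spot 0.87 [457.1, 333.3]
coaster trace 0.72 [179.8, 217.8] 2566 [0.3864 0.1026 0.07  ]
coaster trace 0.63 [254.6, 194.4] 1910 [0.5051 0.1008 0.07  ]
coaster trace 0.58 [261.0, 273.5] 3743 [ 0.4093 -0.0734  0.07  ]
coaster spot 0.83 [179.2, 219.9]
coaster spot 0.79 [261.6, 271.3]
spare trace 0.62 [355.9, 237.6] 657 [ 0.5516 -0.0775  0.07  ]
spare spot 0.82 [353.7, 247.8]
```

View pics/top0.png

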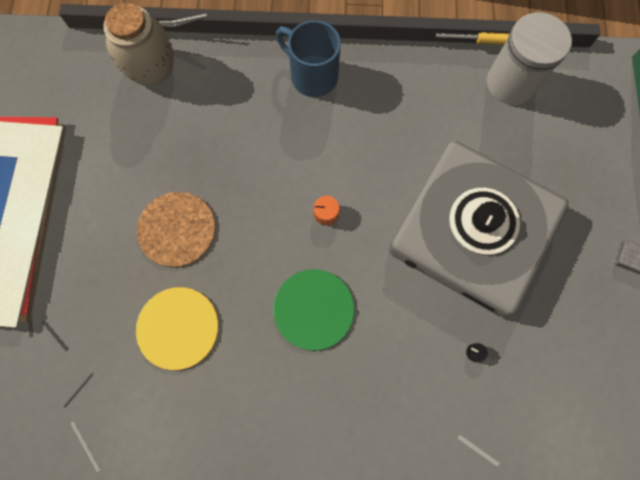

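View pics/side0.png

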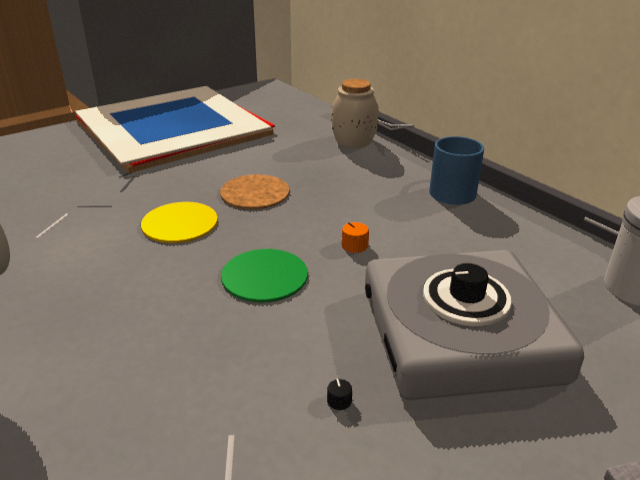

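The top view shows the black knob on the cleaner at (488,216), the smaller look-alike at (477,353), the cork coaster at (177,230), and green and yellow decoys. The side view shows the knob at (467,283) and the cork coaster at (255,191).

```bash
cat > fit.py <<'E'
from h import *
from scipy.optimize import least_squares
def near(L,xy): return min(L,key=lambda d:np.hypot(*(np.array(d["xy"])-xy)))
def cen(c,p,r,h):
    t=np.linspace(0,6.283,60)[:-1]
    pts=[proj(c,[p[0]+r*np.cos(a),p[1]+r*np.sin(a),p[2]+z]) for a in t for z in(0,h)]
    m=cv2.moments(cv2.convexHull(np.array(pts,np.float32)));return np.array([m["m10"]/m["m00"],m["m01"]/m["m00"]])
def mc(d):
    ys,xs=np.nonzero(d["region"]);return np.array([xs.mean(),ys.mean()])
def fit(cs,ms,r,h,g):
    f=lambda p:np.concatenate([cen(c,p,r,h)-m for c,m in zip(cs,ms)])
    s=least_squares(f,g,x_scale=.01);return s.x,s.fun
E
python3 - <<'E'
from fit import *
np.set_printoptions(precision=4,suppress=True)
a=read_camera("top");b=read_camera("side")
for n,pa,pb,r,h,g in(("knob",(488,216),(467,283),.02,.03,(.59,-.23,.06)),("coaster",(177,230),(255,191),.06,.006,(.55,.2,0)),("spare",(325,211),(356,237),.02,.03,(.59,0,0))):
    da,db=near(trace(n,a),pa),near(trace(n,b),pb);print(n,da["xy"],db["xy"],*fit((a,b),(mc(da),mc(db)),r,h,g))
s=sense();M=R.from_rotvec(s["ee_rot"]).as_matrix();print(M,s["time"])
E
```

```text
knob [487.4, 217.6] [467.5, 284.6] [ 0.5874 -0.2344  0.062 ] [ 0.7439 -1.0696 -0.6063  0.2605]
coaster [174.6, 228.6] [257.6, 193.8] [ 0.5727  0.2232 -0.0002] [ 0.3942 -0.7491 -1.0466  0.1702]
spare [325.0, 209.9] [355.1, 238.3] [ 0.6081 -0.0076 -0.0011] [ 0.473  -0.7747 -0.6784  0.1521]
[[-0.9716 -0.2366 -0.    ]
 [-0.2366  0.9716  0.    ]
 [ 0.      0.     -1.    ]] 1.3
```

>>> step_arm([
  [[0,0,0,0.044,0.0373,-0.008,1],[0,0,0,0.044,0.0373,-0.008,1],[0,0,0,0.044,0.0373,-0.008,1],[0,0,0,0.044,0.0373,-0.008,1],[0,0,0,0.044,0.0373,-0.008,1],[0,0,0,0.044,0.0373,-0.008,1],[0,0,0,0.044,0.0373,-0.008,1],[0,0,0,0.044,0.0373,-0.008,1],[0,0,0,0.044,0.0373,-0.008,1],[0,0,0,0.044,0.0373,-0.008,1]],
], grip_force=25)

```text
time: 2.55
ee_pos: [0.5893, -0.2328, 0.2122]
ee_rot: [-0.375, 3.119, -0.001]
ft_force: [0.4, -1.0, 0.8]
finger_gap: 0.0875
grasp_force: 0.0
```

>>> step_arm([
  [[0,0,0,0,0,0,1],[0,0,0,0,0,0,1]],
])

```text
time: 2.8
ee_pos: [0.5878, -0.234, 0.212]
ee_rot: [0.375, -3.118, -0.0]
ft_force: [-0.8, 0.4, -0.8]
finger_gap: 0.0871
grasp_force: 0.0
```

```bash
python3 - <<'E'
from h import *
s=sense();print(s["time"],np.round(s["ee_pos"],4),np.round(s["ee_rot"],3),np.round(s["joints"],3),s["ft_force"])
c=read_camera("side");cv2.imwrite("pics/side1.png",c["frame"])
E
```

```text
2.8 [ 0.5878 -0.234   0.212 ] [ 0.375 -3.118 -0.   ] [-0.124  0.461 -0.082  0.    -1.029 -1.208] [-0.78179555  0.38157943 -0.80172345]
```

View pics/side1.png

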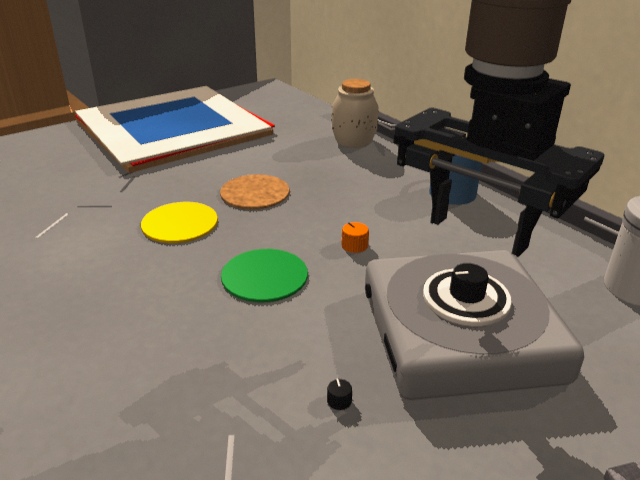

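The gripper is above the black knob (467,283), with its fingers either side at about (440,200) and (528,232). Next I descend and grip.

>>> step_arm([
  [[0,0,0,0,0,-0.02,1],[0,0,0,0,0,-0.02,1],[0,0,0,0,0,-0.02,1],[0,0,0,0,0,-0.01,1],[0,0,0,0,0,-0.005,1],[0,0,0,0,0,0,1],[0,0,0,0,0,0,1]],
])

```text
time: 3.72
ee_pos: [0.5882, -0.2344, 0.1381]
ee_rot: [-0.374, 3.118, -0.001]
ft_force: [-0.6, 0.0, 0.1]
finger_gap: 0.087
grasp_force: 0.0
```

>>> step_arm([
  [[0,0,0,0,0,0,0.3],[0,0,0,0,0,0,0.3],[0,0,0,0,0,0,0.3],[0,0,0,0,0,0,0.3],[0,0,0,0,0,0,0.3],[0,0,0,0,0,0,0.3]],
], grip_force=25)

```text
time: 4.47
ee_pos: [0.5878, -0.2341, 0.1372]
ee_rot: [0.374, -3.119, -0.0]
ft_force: [0.6, 0.4, 0.1]
finger_gap: 0.04
grasp_force: 25.0
```

>>> step_arm([
  [[0,0,10,0,0,0,0.3],[0,0,10,0,0,0.0003,0.3],[0,0,10,0,0,0.0003,0.3],[0,0,10,0,0,0.0003,0.3],[0,0,10,0,0,0.0003,0.3],[0,0,10,0,0,0.0003,0.3]],
])

```text
time: 5.22
ee_pos: [0.5874, -0.2337, 0.138]
ee_rot: [1.89, -2.509, -0.003]
ft_force: [0.3, 1.8, -2.1]
finger_gap: 0.0396
grasp_force: 25.0
```

```bash
python3 - <<'E'
from h import *
s=sense();print(s["time"],np.round(s["ee_pos"],4),np.round(s["joints"],3),s["ft_force"],s["moment"],s["finger_gap"])
E
```

```text
5.225 [ 0.5874 -0.2337  0.138 ] [-0.124  0.537 -0.161 -0.001 -0.874 -0.155] [ 0.27876907  1.7595248  -2.11739599] [ 0.61155591  0.06660903 -0.10465495] 0.039645698758936504
```

>>> step_arm([
  [[0,0,-10,0,0,0,0.3],[0,0,-10,0,0,0.0003,0.3],[0,0,-10,0,0,0.0003,0.3],[0,0,-10,0,0,0.0003,0.3],[0,0,-10,0,0,0.0003,0.3],[0,0,-10,0,0,0.0003,0.3],[0,0,-10,0,0,0.0003,0.3],[0,0,-10,0,0,0.0003,0.3],[0,0,-10,0,0,0.0003,0.3],[0,0,-10,0,0,0.0003,0.3]],
])

```text
time: 6.48
ee_pos: [0.5878, -0.2345, 0.141]
ee_rot: [-0.724, -3.057, 0.001]
ft_force: [1.4, -2.3, -1.6]
finger_gap: 0.0395
grasp_force: 25.0
```

>>> step_arm([
  [[0,0,10,0,0,0,0.3],[0,0,10,0,0,0.0003,0.3],[0,0,10,0,0,0.0003,0.3],[0,0,10,0,0,0.0003,0.3],[0,0,10,0,0,0.0003,0.3],[0,0,10,0,0,0.0003,0.3],[0,0,10,0,0,0.0003,0.3],[0,0,10,0,0,0.0003,0.3],[0,0,10,0,0,0.0003,0.3],[0,0,10,0,0,0.0003,0.3]],
])

```text
time: 7.72
ee_pos: [0.5874, -0.2337, 0.1433]
ee_rot: [1.89, -2.509, -0.003]
ft_force: [0.1, 1.5, -1.6]
finger_gap: 0.0401
grasp_force: 25.0
```

```bash
python3 - <<'E'
from h import *
s=sense();print(s["time"],np.round(s["ee_pos"],4),np.round(s["joints"],3),s["ft_force"],s["moment"],s["finger_gap"])
c=read_camera("side");cv2.imwrite("pics/side2.png",cv2.resize(c["frame"][150:400,320:620],None,fx=2.4,fy=2.4))
E
```

```text
7.725 [ 0.5874 -0.2337  0.1433] [-0.124  0.531 -0.156 -0.001 -0.885 -0.155] [ 0.1190748   1.53628184 -1.640442  ] [ 0.33497586  0.17431892 -0.11662443] 0.04008584442707398
```

View pics/side2.png

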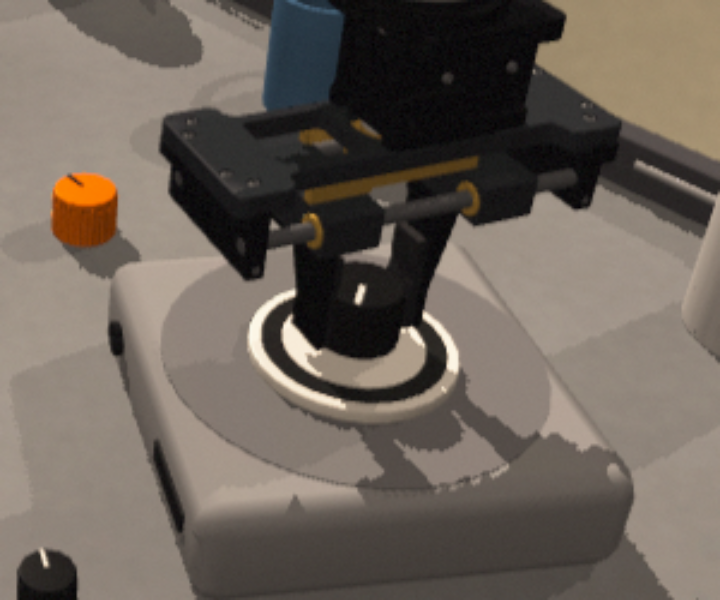

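The knob's white line at (360,294) in the crop has turned with the gripper. The knob has risen about 6 mm, and the cleaner still sits flat. I keep twisting.

>>> step_arm([
  [[0,0,-10,0,0,0,0.3],[0,0,-10,0,0,0.0003,0.3],[0,0,-10,0,0,0.0003,0.3],[0,0,-10,0,0,0.0003,0.3],[0,0,-10,0,0,0.0003,0.3],[0,0,-10,0,0,0.0003,0.3],[0,0,-10,0,0,0.0003,0.3],[0,0,-10,0,0,0.0003,0.3],[0,0,-10,0,0,0.0003,0.3],[0,0,-10,0,0,0.0003,0.3]],
])

```text
time: 9.02
ee_pos: [0.5878, -0.2346, 0.1464]
ee_rot: [-0.728, -3.056, 0.001]
ft_force: [0.8, -0.6, -2.7]
finger_gap: 0.0394
grasp_force: 25.0
```

>>> step_arm([
  [[0,0,10,0,0,0,0.3],[0,0,10,0,0,0.0003,0.3],[0,0,10,0,0,0.0003,0.3],[0,0,10,0,0,0.0003,0.3],[0,0,10,0,0,0.0003,0.3],[0,0,10,0,0,0.0003,0.3],[0,0,10,0,0,0.0003,0.3],[0,0,10,0,0,0.0003,0.3],[0,0,10,0,0,0.0003,0.3],[0,0,10,0,0,0.0003,0.3]],
])

```text
time: 10.28
ee_pos: [0.5874, -0.2338, 0.1493]
ee_rot: [1.887, -2.511, -0.002]
ft_force: [-0.4, 1.3, 0.4]
finger_gap: 0.0398
grasp_force: 25.0
```

>>> step_arm([
  [[0,0,-10,0,0,0,0.3],[0,0,-10,0,0,0.0003,0.3],[0,0,-10,0,0,0.0003,0.3],[0,0,-10,0,0,0.0003,0.3],[0,0,-10,0,0,0.0003,0.3],[0,0,-10,0,0,0.0003,0.3],[0,0,-10,0,0,0.0003,0.3],[0,0,-10,0,0,0.0003,0.3],[0,0,-10,0,0,0.0003,0.3],[0,0,-10,0,0,0.0003,0.3]],
])

```text
time: 11.52
ee_pos: [0.5878, -0.2343, 0.1522]
ee_rot: [-0.728, -3.056, 0.0]
ft_force: [-1.0, -0.0, -0.8]
finger_gap: 0.0393
grasp_force: 25.0
```

```bash
python3 - <<'E'
from h import *
s=sense();print(s["time"],np.round(s["ee_pos"],4),np.round(s["joints"],3),s["ft_force"],s["moment"],s["finger_gap"])
c=read_camera("side");cv2.imwrite("pics/side3.png",cv2.resize(c["frame"][150:400,320:620],None,fx=2.4,fy=2.4))
E
```

```text
11.525 [ 0.5878 -0.2343  0.1522] [-0.124  0.521 -0.147  0.    -0.902 -1.915] [-0.97098967 -0.01515438 -0.83068894] [-0.06522315 -0.07632245 -0.09762722] 0.03927167644356818
```

View pics/side3.png

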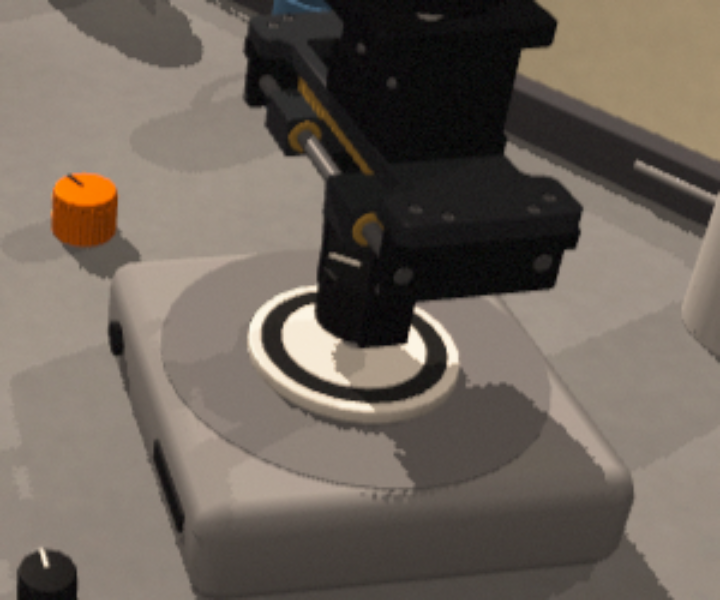

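The knob has risen 15 mm, the forces are small, and the cleaner hasn't moved. One more stroke with a gentle lift, then straight up.

>>> step_arm([
  [[0,0,10,0,0,0.0005,0.3],[0,0,10,0,0,0.0005,0.3],[0,0,10,0,0,0.0005,0.3],[0,0,10,0,0,0.001,0.3],[0,0,10,0,0,0.002,0.3],[0,0,0,0,0,0.005,0.3],[0,0,0,0,0,0.01,0.3],[0,0,0,0,0,0.02,0.3],[0,0,0,0,0,0.02,0.3],[0,0,0,0,0,0,0.3]],
])

```text
time: 12.82
ee_pos: [0.5889, -0.2345, 0.2142]
ee_rot: [-0.642, 3.071, -0.003]
ft_force: [-0.2, -0.2, -0.6]
finger_gap: 0.0396
grasp_force: 25.0
```

```bash
python3 - <<'E'
from fit import *
s=sense();print(s["time"],np.round(s["ee_pos"],4),np.round(s["joints"],3),s["ft_force"],s["finger_gap"])
c=read_camera("side");cv2.imwrite("pics/side4.png",c["frame"])
print([(d["confidence"],d["xy"]) for d in trace("knob",c)])
E
```

```text
12.825 [ 0.5889 -0.2345  0.2142] [-1.240e-01  4.580e-01 -8.000e-02  1.000e-03 -1.027e+00 -1.035e+00] [-0.19051622 -0.24172425 -0.61192952] 0.03963574604771994
[(0.89, [479.8, 227.1]), (0.71, [340.5, 393.9])]
```

View pics/side4.png

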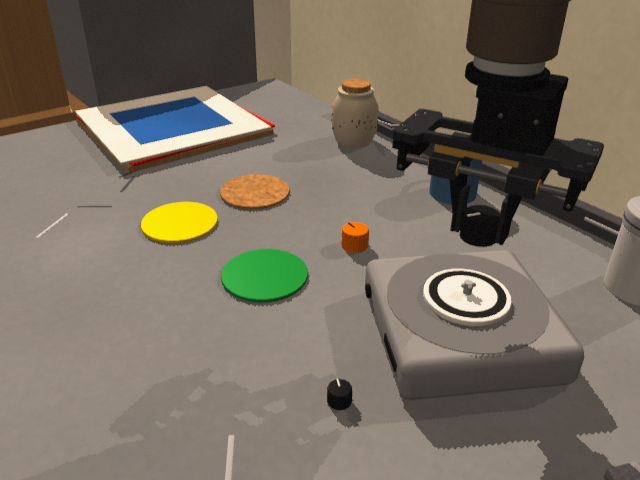

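The knob is off and held at (480,228). The bare spindle shows at (467,287), and the cleaner is in place. Now I carry it to the coaster.

>>> step_arm([
  [[0,0,0,-0.0008,0.02,0,0.3],[0,0,0,-0.0016,0.05,0,0.3],[0,0,0,-0.002,0.055,0,0.3],[0,0,0,-0.002,0.055,0,0.3],[0,0,0,-0.002,0.055,0,0.3],[0,0,0,-0.002,0.055,0,0.3],[0,0,0,-0.002,0.055,0,0.3],[0,0,0,-0.002,0.055,0,0.3],[0,0,0,-0.0016,0.04,0,0.3],[0,0,0,0,0.018,0,0.3]],
])

```text
time: 14.18
ee_pos: [0.5706, 0.2265, 0.2108]
ee_rot: [0.649, -3.072, 0.001]
ft_force: [-0.2, -0.2, -0.2]
finger_gap: 0.0394
grasp_force: 25.0
```

>>> step_arm([
  [[0,0,0,0,0,-0.04,0.3],[0,0,0,0,0,-0.04,0.3],[0,0,0,0,0,-0.03,0.3],[0,0,0,0,0,0,0.3],[0,0,0,0,0,0,0.3],[0,0,0,0,0,0,0.3]],
])

```text
time: 14.92
ee_pos: [0.5726, 0.2242, 0.1035]
ee_rot: [-0.644, 3.072, 0.002]
ft_force: [0.5, -1.0, -0.3]
finger_gap: 0.0395
grasp_force: 25.0
```

```bash
python3 - <<'E'
from fit import *
s=sense();print(s["time"],np.round(s["ee_pos"],4),s["ft_force"],s["finger_gap"])
a=read_camera("top");c=read_camera("side");cv2.imwrite("pics/side5.png",cv2.resize(c["frame"][60:310,130:430],None,fx=2.4,fy=2.4))
L=[(d["confidence"],d["xy"]) for d in trace("knob",c)];print(L)
p=s["ee_pos"];print(proj(c,[p[0],p[1],p[2]-.0742]),cen(c,[p[0],p[1],p[2]-.0742],.02,.03))
E
```

```text
14.925 [0.5726 0.2242 0.1035] [ 0.53425896 -1.03132108 -0.34739477] 0.03953163714318539
[(0.71, [250.5, 170.1]), (0.64, [339.8, 390.5])]
[252.42576578 176.450686  ] [251.94949046 168.57592068]
```

View pics/side5.png

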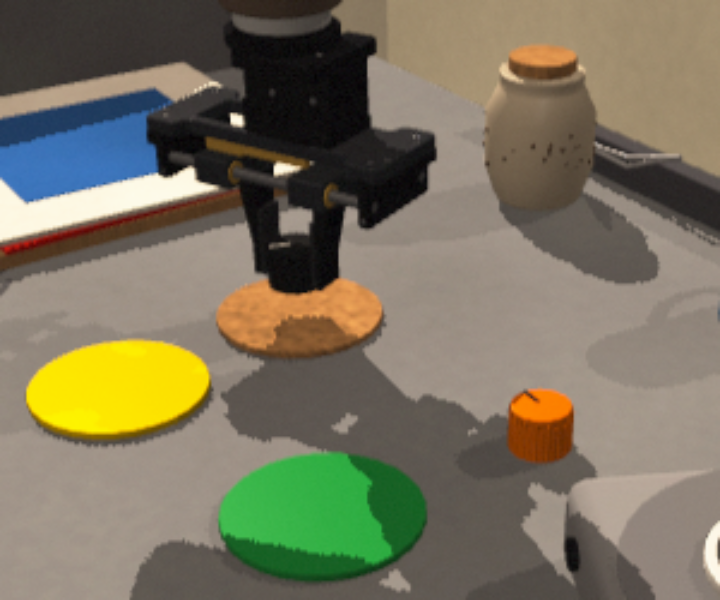

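The knob is held upright above the cork coaster, at about (292,265) in the crop, and its height matches the prediction. I lower it slowly.

>>> step_arm([
  [[0,0,0,0,0,-0.01,0.3],[0,0,0,0,0,-0.006,0.3],[0,0,0,0,0,-0.003,0.3],[0,0,0,0,0,-0.002,0.3],[0,0,0,0,0,-0.001,0.3],[0,0,0,0,0,0,0.3],[0,0,0,0,0,0,0.3]],
])

```text
time: 15.95
ee_pos: [0.5719, 0.2237, 0.0802]
ee_rot: [-0.645, 3.075, 0.0]
ft_force: [-1.3, -1.6, 3.5]
finger_gap: 0.0397
grasp_force: 25.0
```

Contact at 3.5 N, so I release and retreat.

>>> step_arm([
  [[0,0,0,0,0,0,0.3],[0,0,0,0,0,0,0.55],[0,0,0,0,0,0,0.8],[0,0,0,0,0,0,1],[0,0,0,0,0,0,1],[0,0,0,0,0,0,1],[0,0,0,0,0,0.02,1],[0,0,0,0,0,0.04,1],[0,0,0,0,0,0.05,1],[0,0,0,0,0,0.05,1]],
])

```text
time: 17.2
ee_pos: [0.5717, 0.2236, 0.2412]
ee_rot: [0.645, -3.075, 0.0]
ft_force: [1.1, 0.9, -0.1]
finger_gap: 0.0871
grasp_force: 0.0
```

>>> step_arm([
  [[0,0,0,-0.02,-0.04,0.02,1],[0,0,0,-0.03,-0.05,0.02,1],[0,0,0,-0.03,-0.05,0,1],[0,0,0,-0.03,-0.05,0,1],[0,0,0,0,0,0,1],[0,0,0,0,0,0,1],[0,0,0,0,0,0,1]],
])

```text
time: 18.08
ee_pos: [0.4626, 0.0346, 0.2797]
ee_rot: [-0.646, 3.074, 0.0]
ft_force: [0.2, -0.0, 0.4]
finger_gap: 0.0872
grasp_force: 0.0
```

```bash
python3 - <<'E'
from fit import *
s=sense();print(s["time"],np.round(s["ee_pos"],4),s["ft_force"],s["finger_gap"])
c=read_camera("side");cv2.imwrite("pics/side6.png",c["frame"])
for n in("knob","cleaner","spare","coaster"):print(n,[(d["confidence"],d["xy"]) for d in trace(n,c)])
print(cen(c,[.572,.2237,.006],.02,.03))
E
```

```text
18.075 [0.4626 0.0346 0.2797] [ 0.20001003 -0.00698049  0.36623103] 0.08717449767879332
knob [(0.77, [340.6, 393.0])]
cleaner [(0.77, [466.8, 324.5])]
spare [(0.81, [356.4, 236.0])]
coaster [(0.7, [265.1, 273.4]), (0.66, [181.7, 218.2]), (0.56, [257.9, 196.3])]
[252.4866266  181.05466824]
```

View pics/side6.png

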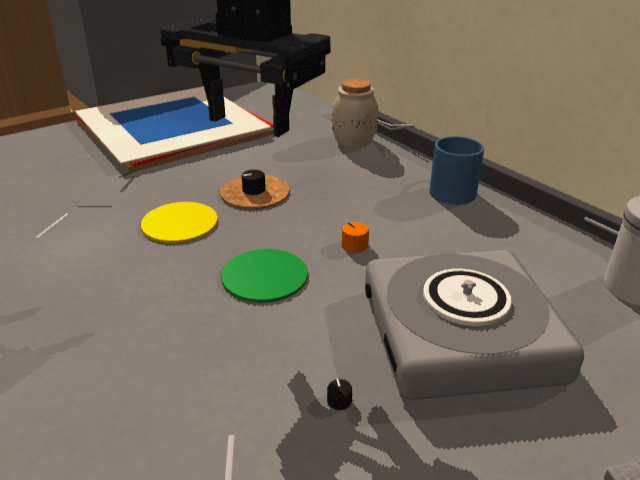

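The black knob stands upright at (253,182) in the middle of the cork coaster. The cleaner and the orange spare are where they started, and the gripper is clear.

```bash
python3 -c "from cell import *; print(hand_in())"
```

```text
the job is handed in; nothing more can be done
None
```

The black knob was twisted off the spindle and set upright on the cork coaster, the cleaner and the orange spare stayed where they were, and the job was handed in at about 18 s.

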